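# Third hand for a controller mounting plate

### The job

Lift the aluminium mounting plate up and off the peg of the stand, then hold it flat against the robot-side face of the orange controller shell in the green clamp, upright, centred between the green jaws and with its lower edge level with the shell's lower edge. Press with the plate so that the clamp's sprung carriage yields to about the middle of its 16 mm travel, never to its end stop, and finish while still gripping the plate and pressing it steadily there, so that a colleague can screw it on. Leave everything else on the bench alone.

Things in the scene. Friction and masses are not known exactly. Their poses are not given: they have to be found in the camera images.
- plate: aluminium plate hung upright, 6 mm thick (x), 134 high (z up); lowest 52 mm are 80 wide (y), above it a 56 wide frame round a slot (26 wide, height 52 to 86), then a grip tab 36 wide, height 100 to 134: pinch it across its thickness, TCP 118 mm above the origin (tips clear of peg and shell). Origin: middle of lower edge. 80 to 150 g. The slot's upper edge rests on the peg
- stand: fixed dark steel stand, base 110 x 90 mm, post at the back, level peg 14 wide, 8 high, its top 130 mm up, running from x = 35 to -44 mm (towards the robot); a red lip at its free end rises 6 mm. Origin on the bench under the hanging plate. To free the plate lift it 8 to 24 mm (16 is best, more strikes the slot's lower edge), then draw it 70 mm along the stand's -x
- hang (a point): point of the stand 44 mm above its origin, where the origin of the hanging plate is (within 8 mm along the peg)
- clamp: small green steel clamp bolted to the bench, base 155 x 170 mm, 12 mm high; it may stand left or right of the stand. Its x axis is the pressing direction, pointing away from the robot, within 20 degrees of straight ahead. Origin on the bench under the shell's face with the carriage at rest
- shell_face (a point): translucent orange controller shell in the clamp's sprung carriage: flat upright face to the robot, 130 mm wide, 84 high, 34 deep, round lobes at both sides. This point: middle of the face's lower edge, 42 mm up; x into the shell (pressing direction), z up. Pressed plate's origin: (-3, 0, 0) mm here. Green jaws from 56 mm either side of the middle stand 9 mm proud, up to 25 mm high
- carriage (a joint): how far the sprung carriage with the shell is pushed back, in m: 0 at rest, 0.016 at the end stop. The spring needs 1.8 N to start and 0.6 N more per mm: 6.6 N at 8 mm. A red pointer on each side moves along a white scale with a yellow middle part
- screwdriver: screwdriver with black ceramic handle, 190 mm, lying near the robot; leave alone
- rod: brass hexagonal spacer rod, 60 mm long, 10 mm thick, lying in the middle; leave alone
- brick: gray metal power brick, 60 x 110 x 34 mm, at the far side; leave alone
- cartridge: cream game cartridge with red panel, 65 x 58 x 9 mm, lying at the far side; leave alone
- brush: cleaning brush, 160 mm, lying at the left; leave alone
- blue_shell: blue controller shell, 80 x 200 x 26 mm, lying at the right; leave alone
There are look-alikes about, which are no part of the job. Of the things shaped like the stand, the steel one is meant.

How it is judged:
On the way, in this order (a step that is already met when the one before it is completed fails the run):
1. the plate is off the peg and carried by the gripper (distance between plate and hang above 0.06 m and contact force between plate and stand below 0.05 N and contact force between the fingers and plate above 1 N and height (world z) of plate above 0.03 m), for 0.2 s.
2. the plate is pressed flat on the shell with the carriage in the middle of its travel (value of joint carriage between 0.004 and 0.012 m and contact force between plate and clamp between 2.5 and 12 N and y of plate in the frame of shell_face between -0.01 and 0.01 m and z of plate in the frame of shell_face between -0.01 and 0.01 m and x of plate in the frame of shell_face between -0.009 and 0.003 m and angle between the x axis of plate and the x axis of shell_face, either way round below 0.14 rad and angle between plate's own z axis and vertical below 0.14 rad and contact force between the fingers and plate above 2 N and contact force between each of the arm, the fingers and clamp below 0.3 N), for 0.5 s.
At the end, for the whole second after the job is handed in: Still gripped, the plate presses the shell: carriage 4 to 12 mm back (2.5 to 12 N), plate upright and parallel to the face within 8 degrees, centred and level with the shell's lower edge within 10 mm, at rest, off the stand, robot not touching shell or clamp (all of step 2 and linear speed of plate below 0.01 m/s and contact force between plate and stand below 0.1 N and height (world z) of plate above 0.025 m); the arm keeps its last pose, push and grip.
It fails at once if the carriage is driven to its end stop (value of joint carriage above 0.0155 m).
It fails at once if the plate is jammed on the shell or clamp with more than 25 N (contact force between plate and clamp above 25 N).
It fails at once if a bystander is moved more than 20 mm (distance of any of screwdriver, rod, brick, cartridge, brush, blue_shell from where it was at the start of the episode above 0.02 m).
It also fails if it takes over 53 s, if anything falls off the work surface, if the arm or the gripper's body presses on something with over 40 N, if the wrist force passes 120 N, or if a joint passes its speed limit or range.

### The arm

A 6-joint arm with a two-finger parallel gripper is mounted at the origin on the work surface. World frame = base frame: x ahead of the robot, y to its left, z up, the work surface at z = 0. Lengths are in m, angles in rad, forces in N, time in s.
With the tool pointing down it reaches from about 0.3 to 0.75 m from the base axis. Payload 8.5 kg.
Tool frame: the origin (TCP) lies between the finger pads, 19 mm behind the fingertips; this is the grasp point; z points along the fingers, y is the line along which they close (so a half turn about z gives the same grasp; the last joint's range is limited). The gripper opens to 88 mm and grips with 3 to 60 N. Pads are 18 mm wide; open, the fingers measure 123 mm over their backs; the gripper's body (75 mm by 187 mm) begins 45 mm behind the grasp point.
Start: joints at [0.904, 0.381, 1.297, -0, 1.464, -0.215], TCP at [0.24, 0.495, 0.257] pointing down, gripper open.
Joint ranges: [-3.11, 3.11], [-0.89, 2.33], [0.22, 2.48], [-1.42, 4.56], [0.17, 2.85], [-2.88, 2.88]. Speed limits (rad/s): [2.39, 2.39, 3.14, 3.14, 3.14, 3.14].

### API

Orientations are given as a rotation vector (axis times angle).
In Python, from station import r gives the robot as it stands.
- The arm moves only by the tool carry_out, never from a script. Its argument "deltas" is a list of rows, each an object with "translation": the shift along the tool's x, y, z in cm, a list of three; "rot": the turn, a rotation vector about the tool's x, y, z in rad, a list of three. In form: [{"translation": [tx, ty, tz], "rot": [ax, ay, az]}, ...]. A call has exactly 10 rows; each row is the pose to reach, as a shift and turn from the pose commanded when the call began, along the tool's axes at that moment; what a row does not reach only later rows make up. A row lasts 1/8 s, in which the tool goes at most 62.5 mm and 10.7 degrees, less where a joint would pass 70% of its speed; a pose out of reach is approached as far as the arm can. A call with a gripper value outside its range is refused whole. "fingers" is the finger opening in cm, from 0 to 8.81, set as the call begins (left out, the last holds). The fingers move at their own pace and stop on an object; the grip force is fixed at half the most. Time passes only in rows, so rows that repeat a pose let the fingers close, or fill a call up. It gives the time, the measured TCP pose, the force, the opening and the grip force at its end, in the units of the state.
- r.state(): the state, without advancing time (a new reading comes with each control period).
- r.read_camera(name): name is "side" or "top" or "wrist"; returns the picture (420x560x3 uint8, blue, green, red); there is no depth.
- r.camera_params(name): a dict with "fx", "fy", "cx", "cy" (pixels), "dist" ([k1, k2, p1, p2, k3] as OpenCV has them; the pictures are not rectified), "R" (3x3) and "t" (3): a world point X has camera coordinates R X + t; the wrist camera has in their place "mount" (4x4, takes a point from camera to tool coordinates, whose origin is the TCP and whose axes are the flange's). Camera axes: x right, y down, z forward; pixel columns grow to the right and rows downward; lengths in m; the calibration is good to about 2 mm. A picture is of the moment at which its call begins: read the wrist's pose just before it. camera_params takes no time and is no camera call.
- r.finish_job(): hands the job in; it is judged then, once.
Trained networks look in the newest picture that a camera, given by its name, has taken for a name from the list of things; names that differ only in an ending like _2 or _b are one class to them, and where a whole thing is asked for, a point or a joint stands for the part that bears it (a point fixed in the world has none). Each returns a list of dicts, best first, with "p" (0 to 1); they miss things now and then, are a little off and sometimes report something else, mostly with a low value. They report only what shows in the picture. A call takes as long as a camera call. They do not tell look-alikes from the thing itself.
- r.recognise(camera, name): "location" ([x, y, z] in m, in the coordinates of the camera as it stood for that picture, good to about 4 mm: the middle of the surface that is visible of it).
- r.mark_of(camera, name): "location" ([x, y, z] in m, in the coordinates of the camera as it stood for that picture, good to about 4 mm: a listed point, or the origin of a listed thing).
The state is a dict: "clock": time; "joint_positions": joint angles; "joint_velocities": joint speeds; "tau": joint torques, N m; "tcp_pos": TCP position; "tool_rot": TCP orientation; "ft_force": force on the tool from outside, world axes, zero at the start; "torque": the same for the moment, N m; "width": finger opening in m; "gripper_force": force on a finger pad.
Only numpy, scipy, OpenCV 4.12 (cv2) and the standard library are available. Lean on these libraries where they do the work, as an engineer would, in place of code of your own. Each camera call takes 0.05 s, during which the arm holds its last target. There are 200 camera calls.

## Working session

There is one attempt and no reset: what is moved stays moved. The work goes in short steps, Python scripts to look and compute and a tool call to move; the robot and the scene stay as the last step left them, time stands still between calls to the robot, and variables do not carry over. Pictures are saved under pics/ and viewed, at most 10 in all, crops included, and the job is handed in when it is done.

Besides the shell and the picture viewer there is one more tool, called after "Emit:" by a JSON object that holds its "name" and its "arguments", one argument or row to a line. carry_out: Moves the arm, as the interface text tells. Its arguments: {"type":"object","properties":{"deltas":{"type":"array","items":{"type":"object","properties":{"translation":{"type":"array","items":{"type":"number"}},"rot":{"type":"array","items":{"type":"number"}}}}},"fingers":{"type":"number"}},"required":["deltas"]}

```bash
mkdir -p pics; ls
cat > h.py <<'E'
from station import r
import numpy as np, cv2
from scipy.spatial.transform import Rotation as R
np.set_printoptions(precision=4,suppress=True)
def T():
    s=r.state(); M=np.eye(4); M[:3,:3]=R.from_rotvec(s["tool_rot"]).as_matrix(); M[:3,3]=s["tcp_pos"]; return M
def toworld(cam,p,Tt=None):
    c=r.camera_params(cam); p=np.array(p)
    if "mount" in c: return ((T() if Tt is None else Tt)@np.array(c["mount"])@np.append(p,1))[:3]
    return np.array(c["R"]).T@(p-np.array(c["t"]))
def proj(cam,X,Tt=None):
    c=r.camera_params(cam)
    K=np.array([[c["fx"],0,c["cx"]],[0,c["fy"],c["cy"]],[0,0,1]])
    if "mount" in c:
        M=np.linalg.inv((T() if Tt is None else Tt)@np.array(c["mount"])); Rm,t=M[:3,:3],M[:3,3]
    else: Rm,t=np.array(c["R"]),np.array(c["t"])
    return cv2.projectPoints(np.atleast_2d(np.array(X,float)),cv2.Rodrigues(Rm)[0],t,K,np.array(c["dist"]))[0][:,0]
E
python3 - <<'E'
from h import *
for c in("top","side"):
    im=r.read_camera(c); cv2.imwrite(f"pics/{c}0.png",im)
    for n in("plate","stand","hang","clamp","shell_face"):
        for f in("mark_of","recognise"):
            try:
                for d in getattr(r,f)(c,n)[:3]: print(c,n,f,round(d["p"],2),toworld(c,d["location"]))
            except Exception as e: print(c,n,f,e)
print(r.state()); print(T())
print(r.camera_params("wrist"))
E
```

```text
pics
top plate mark_of 0.48 [0.5112 0.2288 0.047 ]
top plate recognise 0.54 [0.5229 0.2121 0.0081]
top stand mark_of 0.92 [ 0.6201  0.3708 -0.006 ]
top stand mark_of 0.82 [ 0.5098  0.2203 -0.0042]
top stand mark_of 0.7 [ 0.3344 -0.1727 -0.0002]
top stand recognise 0.9 [0.3241 0.303  0.0148]
top stand recognise 0.83 [ 0.347  -0.1769  0.0087]
top stand recognise 0.77 [0.6387 0.0692 0.0137]
top hang mark_of 0.86 [ 0.3412 -0.1742  0.0447]
top hang mark_of 0.84 [0.6164 0.3749 0.0452]
top hang mark_of 0.7 [0.3126 0.3137 0.0434]
top hang recognise 0.83 [0.5189 0.2119 0.0094]
top hang recognise 0.77 [0.6267 0.3707 0.011 ]
top hang recognise 0.64 [0.3248 0.3022 0.0122]
top clamp recognise 0.76 [ 0.5674 -0.1825  0.0391]
top shell_face mark_of 0.74 [ 0.5393 -0.1739  0.0406]
top shell_face recognise 0.82 [ 0.5497 -0.1785  0.1197]
side plate mark_of 0.56 [0.5111 0.2317 0.0456]
side plate mark_of 0.24 [ 0.5399 -0.1751 -0.0034]
side plate recognise 0.74 [0.5108 0.2412 0.1007]
side stand mark_of 0.88 [0.6291 0.0843 0.0026]
side stand mark_of 0.72 [0.3133 0.3182 0.0002]
side stand mark_of 0.71 [ 0.50
[... 1153 characters left out ...]
01, 0.4948, 0.2575]), 'tool_rot': array([0.7037, 3.0618, 0.    ]), 'ft_force': array([ 0.102 , -0.3262, -0.1895]), 'torque': array([0.0377, 0.0095, 0.011 ]), 'gripper_force': 0.0, 'width': 0.08817674227760271}
[[-0.8997  0.4366  0.      0.2401]
 [ 0.4366  0.8997  0.      0.4948]
 [ 0.      0.     -1.      0.2575]
 [ 0.      0.      0.      1.    ]]
{'fx': 300.2684963984263, 'fy': 300.2684963984263, 'cx': 281.8157619828568, 'cy': 204.97211549399069, 'dist': array([0.0025, 0.    , 0.    , 0.    , 0.    ]), 'mount': array([[-0.0006, -0.9553, -0.2957,  0.0759],
       [ 1.    , -0.0006, -0.0002,  0.0004],
       [-0.    , -0.2957,  0.9553, -0.1269],
       [ 0.    ,  0.    ,  0.    ,  1.    ]])}
```

View pics/top0.png

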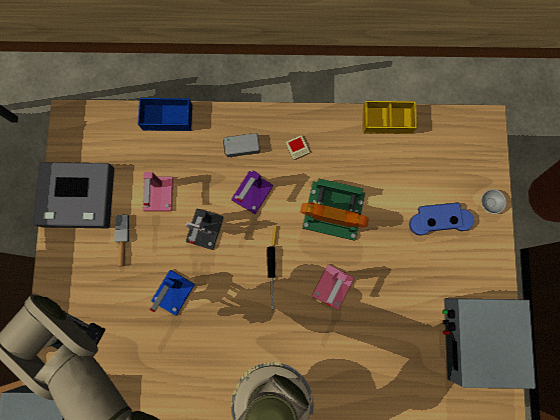

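View pics/side0.png

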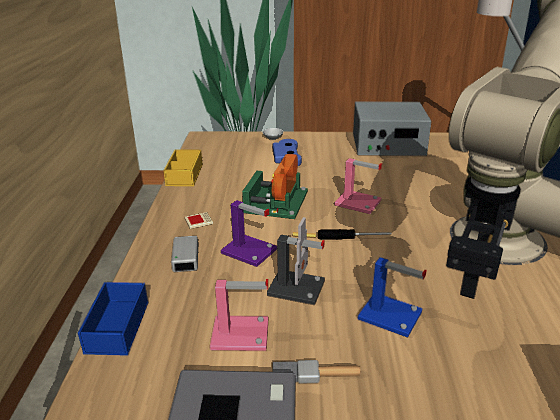

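The dark steel stand is at top pixel (204,229), with the plate on it near world (0.51, 0.23). The clamp with the orange shell is at (335,210), near (0.54, -0.174), and both are slightly yawed. I'll take a closer look with the wrist camera.

```bash
cat >> h.py <<'E'
def move(p,psi):
    """tool down, tool x = world angle 90deg+psi -> cm/rad delta from measured pose"""
    a=np.pi/2+psi; x=np.array([np.cos(a),np.sin(a),0]); z=np.array([0,0,-1.]); y=np.cross(z,x)
    M=T(); A=np.c_[x,y,z]
    print("delta cm",M[:3,:3].T@(np.array(p)-M[:3,3])*100,"rot",R.from_matrix(M[:3,:3].T@A).as_rotvec())
E
python3 - <<'E'
from h import *
move([0.50,0.22,0.33],0)
E
```

```text
delta cm [-35.3787 -13.3761  -7.2543] rot [ 0.    -0.     1.119]
```

Emit:
{"name": "carry_out", "arguments": {
  "deltas": [
    {"translation":[-5,-2,-7],"rot":[0,0,0.16]},
    {"translation":[-10,-4,-7],"rot":[0,0,0.32]},
    {"translation":[-15,-6,-7],"rot":[0,0,0.48]},
    {"translation":[-20,-8,-7],"rot":[0,0,0.64]},
    {"translation":[-25,-10,-7],"rot":[0,0,0.8]},
    {"translation":[-30,-12,-7],"rot":[0,0,0.96]},
    {"translation":[-35.4,-13.4,-7.3],"rot":[0,0,1.119]},
    {"translation":[-35.4,-13.4,-7.3],"rot":[0,0,1.119]},
    {"translation":[-35.4,-13.4,-7.3],"rot":[0,0,1.119]},
    {"translation":[-35.4,-13.4,-7.3],"rot":[0,0,1.119]}
  ],
  "fingers": 4.5
}}

```text
clock: 2.35
tcp_pos: [0.4993, 0.2205, 0.3307]
tool_rot: [2.219, 2.224, 0.0]
ft_force: [-0.1, -0.3, 0.3]
width: 0.0451
gripper_force: 0.0
```

Run:
```python
from h import *
M=T(); print(M)
c="wrist"; im=r.read_camera(c); cv2.imwrite("pics/w1.png",im)
for n in("plate","stand","hang"):
    for d in r.mark_of(c,n)[:3]: print(n,round(d["p"],2),toworld(c,d["location"],M))
move([0.53,-0.13,0.33],0)
```

```text
[[-0.002   1.      0.0002  0.4993]
 [ 1.      0.002   0.0001  0.2205]
 [ 0.0001  0.0002 -1.      0.3307]
 [ 0.      0.      0.      1.    ]]
plate 0.74 [0.5085 0.224  0.0442]
plate 0.47 [ 0.541  -0.1746  0.0006]
stand 0.93 [ 0.5082  0.2223 -0.0012]
stand 0.89 [0.6196 0.3754 0.0037]
stand 0.71 [ 0.3316 -0.1729  0.0016]
hang 0.95 [0.3139 0.3178 0.0418]
hang 0.89 [0.6277 0.0836 0.0417]
hang 0.78 [0.6187 0.3722 0.0458]
delta cm [-35.0326   2.992    0.0632] rot [ 0.0002 -0.0001  0.0013]
```

View pics/w1.png

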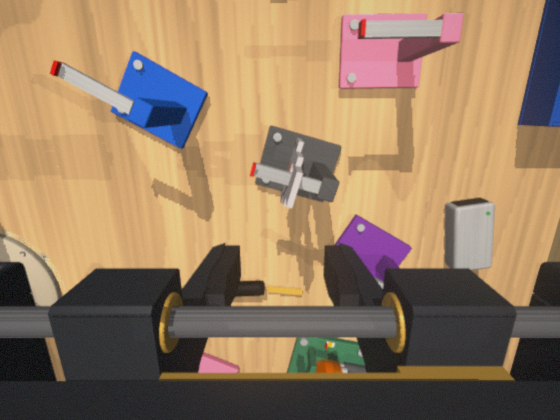

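The wrist view shows the steel stand with its red lip at (253,170), peg running to (320,186), and plate top edge from (299,145) to (291,205). The yaw is about -14°. I'll unproject these pixels to get it accurately.

```bash
cat >> h.py <<'E'
def unproj(cam,uv,z,Tt=None):
    c=r.camera_params(cam); K=np.array([[c["fx"],0,c["cx"]],[0,c["fy"],c["cy"]],[0,0,1]])
    d=cv2.undistortPoints(np.array(uv,float).reshape(-1,1,2),K,np.array(c["dist"]))[:,0]
    o=toworld(cam,[0,0,0],Tt); out=[]
    for (u,v),zz in zip(d,np.broadcast_to(z,len(d))):
        w=toworld(cam,[u,v,1],Tt)-o; out.append(o+w*(zz-o[2])/w[2])
    return np.array(out)
E
python3 - <<'E'
from h import *
im=cv2.imread("pics/w1.png")
cv2.imwrite("pics/w1c.png",cv2.resize(im[115:220,235:355],None,fx=6,fy=5.5,interpolation=cv2.INTER_CUBIC))
P=unproj("wrist",[(253,170),(320,186)],[.130,.130]);print(P)
d=P[1]-P[0];print(np.degrees(np.arctan2(d[1],d[0])))
B=unproj("wrist",[(272,127),(341,147),(331,201)],.01);print(B)
d=B[1]-B[0];print(np.degrees(np.arctan2(d[1],d[0])))
E
```

```text
[[0.4686 0.2359 0.13  ]
 [0.5431 0.2178 0.13  ]]
-13.617387850556277
[[0.4862 0.2763 0.01  ]
 [0.5875 0.2478 0.01  ]
 [0.5768 0.165  0.01  ]]
-15.687075746022439
```

View pics/w1c.png

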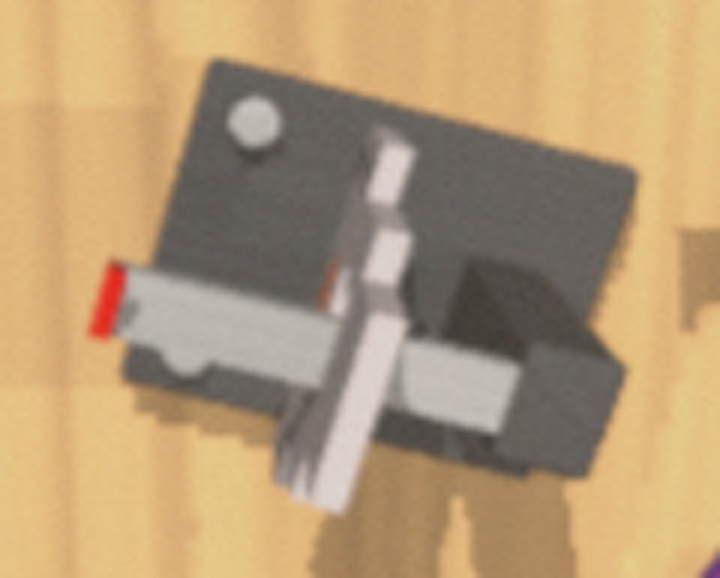

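Emit:
{"name": "carry_out", "arguments": {
  "deltas": [
    {"translation":[-5,0.5,0],"rot":[0,0,0]},
    {"translation":[-10,1,0],"rot":[0,0,0]},
    {"translation":[-15,1.5,0],"rot":[0,0,0]},
    {"translation":[-20,2,0],"rot":[0,0,0]},
    {"translation":[-25,2.5,0],"rot":[0,0,0]},
    {"translation":[-30,3,0],"rot":[0,0,0]},
    {"translation":[-35,3,0],"rot":[0,0,0]},
    {"translation":[-35,3,0],"rot":[0,0,0]},
    {"translation":[-35,3,0],"rot":[0,0,0]},
    {"translation":[-35,3,0],"rot":[0,0,0]}
  ]
}}

```text
clock: 3.8
tcp_pos: [0.5301, -0.129, 0.3307]
tool_rot: [2.219, 2.223, 0.0]
ft_force: [0.2, 0.6, -0.3]
width: 0.0445
gripper_force: 0.0
```

Run:
```python
from h import *
M=T(); print(M)
np.save("M2.npy",M)
c="wrist"; im=r.read_camera(c); cv2.imwrite("pics/w2.png",im)
for n in("shell_face","clamp"):
    for d in r.mark_of(c,n)[:3]: print(n,round(d["p"],2),toworld(c,d["location"],M))
cv2.imwrite("pics/w2b.png",cv2.resize(im[80:310,160:440],(800,657))[:600])
```

```text
[[-0.0018  1.      0.0004  0.5301]
 [ 1.      0.0018  0.     -0.129 ]
 [ 0.      0.0004 -1.      0.3307]
 [ 0.      0.      0.      1.    ]]
shell_face 0.74 [ 0.5417 -0.1702  0.0376]
clamp 0.56 [ 0.5394 -0.1735  0.0042]
```

View pics/w2b.png

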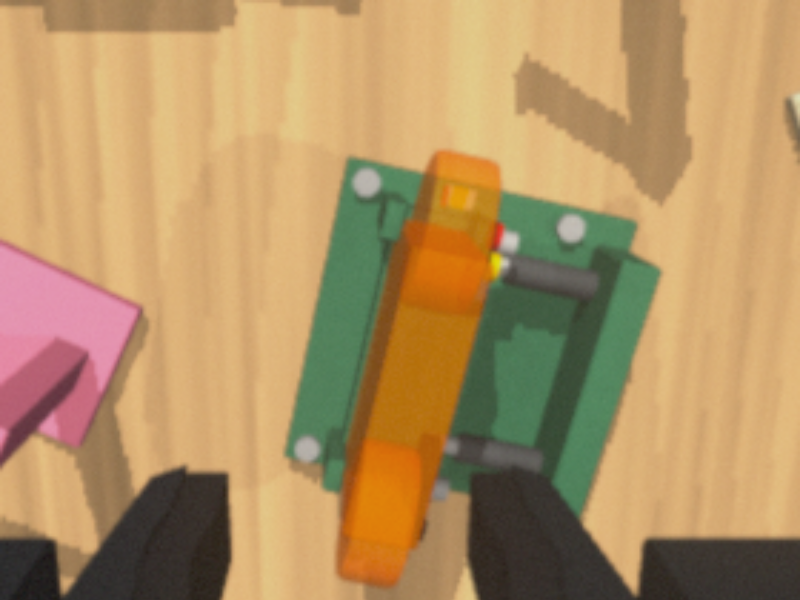

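The clamp is yawed about -12°: base corners are at crop pixels (349,157), (636,220) and (288,455). The shell face edge runs from about (405,225) to (345,490). On the stand, the tab's top face is centred near crop pixel (360,412).

Run:
```python
from h import *
M1=T();M1[:3]=[[-0.002,1,.0002,.4993],[1,.002,.0001,.2205],[.0001,.0002,-1,.3307]]
M2=np.load("M2.npy")
ang=lambda a,b:np.degrees(np.arctan2(*(b-a)[[1,0]]))
c=lambda L:[(235+x/6,115+y/5.5) for x,y in L]
P=unproj("wrist",c([(365,312),(318,505),(407,318),(350,512)]),.178,M1);print(P,P.mean(0),ang(P[1],P[0])-90,ang(P[3],P[2])-90)
P=unproj("wrist",c([(118,265),(520,360),(95,335),(500,432)]),.130,M1);print(P,"peg",ang(P[0],P[1]),ang(P[2],P[3]))
P=unproj("wrist",c([(212,60),(635,170),(125,380)]),.01,M1);print(P,"base",ang(P[0],P[1]),ang(P[2],P[0])-90)
c=lambda L:[(160+x/2.857,80+y/2.857) for x,y in L]
P=unproj("wrist",c([(349,157),(636,220),(288,455)]),.012,M2);print(P,"clamp",ang(P[0],P[1]),ang(P[2],P[0])-90)
P=unproj("wrist",c([(404,228),(362,440)]),.126,M2);print(P,"shell",ang(P[1],P[0])-90)
```

```text
[[0.5132 0.2434 0.178 ]
 [0.506  0.2087 0.178 ]
 [0.5198 0.2424 0.178 ]
 [0.5113 0.2074 0.178 ]] [0.5126 0.2255 0.178 ] -11.602275744450509 -13.694034214250777
[[0.4703 0.2436 0.13  ]
 [0.5444 0.2244 0.13  ]
 [0.4656 0.2294 0.13  ]
 [0.5412 0.2093 0.13  ]] peg -14.525671707794233 -14.912268039504601
[[0.4834 0.278  0.01  ]
 [0.5868 0.2497 0.01  ]
 [0.4604 0.192  0.01  ]] base -15.321233679291286 -14.967219788753127
[[ 0.5314 -0.084   0.012 ]
 [ 0.6801 -0.1157  0.012 ]
 [ 0.4973 -0.248   0.012 ]] clamp -12.03523203477593 -11.752660613213791
[[ 0.5525 -0.1027  0.126 ]
 [ 0.5368 -0.1912  0.126 ]] shell -10.066517621531716
```

Run:
```python
from h import *
move([.5125,.2255,.222],np.radians(-14.5))
```

```text
delta cm [35.4894 -1.7167 10.86  ] rot [0.0002 0.     0.2545]
```

Emit:
{"name": "carry_out", "arguments": {
  "deltas": [
    {"translation":[5,-0.2,0],"rot":[0,0,0.04]},
    {"translation":[10,-0.5,1],"rot":[0,0,0.08]},
    {"translation":[15,-0.7,2],"rot":[0,0,0.12]},
    {"translation":[20,-1,3],"rot":[0,0,0.16]},
    {"translation":[25,-1.2,4],"rot":[0,0,0.2]},
    {"translation":[30,-1.5,5],"rot":[0,0,0.2545]},
    {"translation":[35.5,-1.7,6],"rot":[0,0,0.2545]},
    {"translation":[35.5,-1.7,9],"rot":[0,0,0.2545]},
    {"translation":[35.5,-1.7,10.9],"rot":[0,0,0.2545]},
    {"translation":[35.5,-1.7,10.9],"rot":[0,0,0.2545]}
  ],
  "fingers": 2.6
}}

```text
clock: 5.2
tcp_pos: [0.5124, 0.2251, 0.2205]
tool_rot: [-2.484, -1.922, 0.004]
ft_force: [0.6, -0.3, 0.3]
width: 0.0261
gripper_force: 0.0
```

Run:
```python
from h import *
M=T(); print(M[:3,3])
im=r.read_camera("wrist"); cv2.imwrite("pics/w3.png",im)
for d in r.mark_of("wrist","plate")[:2]: print(d["p"],toworld("wrist",d["location"],M))
move([.5125,.2255,.162],np.radians(-14.5))
```

```text
[0.5124 0.2251 0.2205]
0.92 [0.5064 0.2248 0.0433]
delta cm [ 0.0342 -0.0963  6.0282] rot [ 0.001  -0.0005 -0.0012]
```

View pics/w3.png

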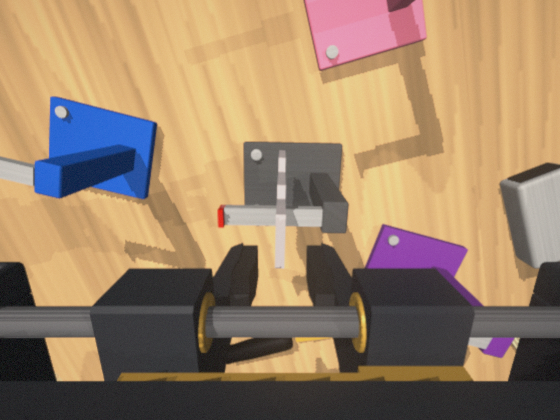

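The plate's top edge is at column 281, vertical in the image and midway between the fingers, so I'll descend and grip.

Emit:
{"name": "carry_out", "arguments": {
  "deltas": [
    {"translation":[0,0,1.5],"rot":[0,0,0]},
    {"translation":[0,0,3],"rot":[0,0,0]},
    {"translation":[0,0,4.5],"rot":[0,0,0]},
    {"translation":[0,0,5.5],"rot":[0,0,0]},
    {"translation":[0,0,6],"rot":[0,0,0]},
    {"translation":[0,0,6],"rot":[0,0,0]},
    {"translation":[0,0,6],"rot":[0,0,0]},
    {"translation":[0,0,6],"rot":[0,0,0]},
    {"translation":[0,0,6],"rot":[0,0,0]},
    {"translation":[0,0,6],"rot":[0,0,0]}
  ]
}}

```text
clock: 6.55
tcp_pos: [0.5131, 0.2247, 0.1615]
tool_rot: [2.485, 1.922, 0.0]
ft_force: [-0.5, 0.2, -0.3]
width: 0.0257
gripper_force: 0.0
```

Emit:
{"name": "carry_out", "arguments": {
  "deltas": [
    {"translation":[0,0,0],"rot":[0,0,0]},
    {"translation":[0,0,0],"rot":[0,0,0]},
    {"translation":[0,0,0],"rot":[0,0,0]},
    {"translation":[0,0,0],"rot":[0,0,0]},
    {"translation":[0,0,0],"rot":[0,0,0]},
    {"translation":[0,0,0],"rot":[0,0,0]},
    {"translation":[0,0,0],"rot":[0,0,0]},
    {"translation":[0,0,0],"rot":[0,0,0]},
    {"translation":[0,0,0],"rot":[0,0,0]},
    {"translation":[0,0,0],"rot":[0,0,0]}
  ],
  "fingers": 0
}}

```text
clock: 7.8
tcp_pos: [0.513, 0.2247, 0.1615]
tool_rot: [-2.485, -1.921, 0.0]
ft_force: [-2.6, 0.1, 1.2]
width: 0.0058
gripper_force: 29.9
```

Emit:
{"name": "carry_out", "arguments": {
  "deltas": [
    {"translation":[0,0,-0.5],"rot":[0,0,0]},
    {"translation":[0,0,-1],"rot":[0,0,0]},
    {"translation":[0,0,-1.6],"rot":[0,0,0]},
    {"translation":[0,0,-1.6],"rot":[0,0,0]},
    {"translation":[0,0,-1.6],"rot":[0,0,0]},
    {"translation":[0,-1,-1.6],"rot":[0,0,0]},
    {"translation":[0,-2,-1.6],"rot":[0,0,0]},
    {"translation":[0,-3,-1.6],"rot":[0,0,0]},
    {"translation":[0,-4,-1.6],"rot":[0,0,0]},
    {"translation":[0,-5,-1.6],"rot":[0,0,0]}
  ]
}}

```text
clock: 9.05
tcp_pos: [0.464, 0.2375, 0.1775]
tool_rot: [2.485, 1.922, 0.0]
ft_force: [0.7, 0.1, -1.7]
width: 0.0056
gripper_force: 29.9
```

Emit:
{"name": "carry_out", "arguments": {
  "deltas": [
    {"translation":[0,-1,0],"rot":[0,0,0]},
    {"translation":[0,-2,0],"rot":[0,0,0]},
    {"translation":[0,-3,0],"rot":[0,0,0]},
    {"translation":[0,-3.5,0],"rot":[0,0,0]},
    {"translation":[0,-3.5,0],"rot":[0,0,0]},
    {"translation":[0,-3.5,-3],"rot":[0,0,0]},
    {"translation":[0,-3.5,-6],"rot":[0,0,0]},
    {"translation":[0,-3.5,-9],"rot":[0,0,0]},
    {"translation":[0,-3.5,-9],"rot":[0,0,0]},
    {"translation":[0,-3.5,-9],"rot":[0,0,0]}
  ]
}}

```text
clock: 10.3
tcp_pos: [0.4306, 0.2459, 0.2662]
tool_rot: [-2.485, -1.921, 0.003]
ft_force: [0.4, 0.2, -1.4]
width: 0.0058
gripper_force: 29.9
```

Run:
```python
from h import *
M=T(); print(M,r.state()["width"],r.state()["ft_force"])
a=r.read_camera("side"); b=r.read_camera("wrist")
cv2.imwrite("pics/l.png",np.hstack([cv2.resize(a,(400,300)),cv2.resize(b,(400,300))]))
for c in("side","wrist"):
  for d in r.mark_of(c,"plate")[:2]: print(c,d["p"],toworld(c,d["location"],M))
```

```text
[[ 0.252   0.9677 -0.0017  0.4306]
 [ 0.9677 -0.252  -0.0005  0.2459]
 [-0.0009 -0.0015 -1.      0.2662]
 [ 0.      0.      0.      1.    ]] 0.005791288789757781 [ 0.3514  0.1948 -1.4249]
side 0.63 [0.4331 0.2497 0.1507]
wrist 0.81 [0.4284 0.2463 0.1482]
```

View pics/l.png

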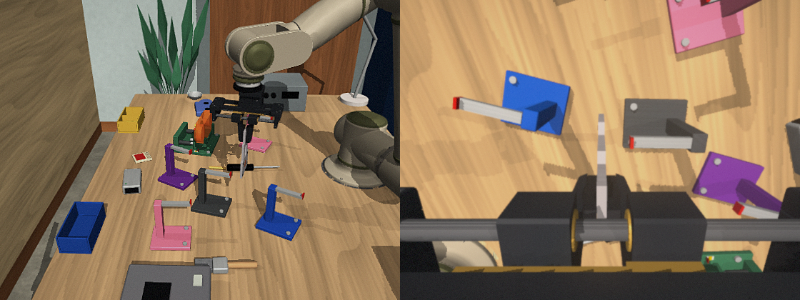

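The plate hangs free and upright in the gripper, clear of the stand. Next I'll carry it to a standoff in front of the shell.

Run:
```python
from h import *
move([.498,-.1636,.27],np.radians(-12))
```

```text
delta cm [-37.9429  16.833   -0.3428] rot [-0.0016  0.001  -0.0451]
```

Emit:
{"name": "carry_out", "arguments": {
  "deltas": [
    {"translation":[-2,0.5,-0.3],"rot":[0,0,0]},
    {"translation":[-6,2,-0.3],"rot":[0,0,0]},
    {"translation":[-11,4.5,-0.3],"rot":[0,0,-0.01]},
    {"translation":[-16,7,-0.3],"rot":[0,0,-0.02]},
    {"translation":[-21,9.5,-0.3],"rot":[0,0,-0.03]},
    {"translation":[-26,11.8,-0.3],"rot":[0,0,-0.045]},
    {"translation":[-31,14,-0.3],"rot":[0,0,-0.045]},
    {"translation":[-35,15.8,-0.3],"rot":[0,0,-0.045]},
    {"translation":[-37.9,16.8,-0.3],"rot":[-0.0016,0.001,-0.045]},
    {"translation":[-37.9,16.8,-0.3],"rot":[-0.0016,0.001,-0.045]}
  ]
}}

```text
clock: 11.75
tcp_pos: [0.4979, -0.1646, 0.2695]
tool_rot: [-2.444, -1.973, -0.002]
ft_force: [0.3, 0.4, -1.3]
width: 0.006
gripper_force: 29.9
```

Emit:
{"name": "carry_out", "arguments": {
  "deltas": [
    {"translation":[0,0,2],"rot":[0,0,0]},
    {"translation":[0,0,4],"rot":[0,0,0]},
    {"translation":[0,0,6],"rot":[0,0,0]},
    {"translation":[0,0,8],"rot":[0,0,0]},
    {"translation":[0,0,9.5],"rot":[0,0,0]},
    {"translation":[0,0,10.5],"rot":[0,0,0]},
    {"translation":[0,0,11],"rot":[0,0,0]},
    {"translation":[0,0,11],"rot":[0,0,0]},
    {"translation":[0,0,11],"rot":[0,0,0]},
    {"translation":[0,0,11],"rot":[0,0,0]}
  ]
}}

```text
clock: 13.0
tcp_pos: [0.4983, -0.163, 0.1608]
tool_rot: [2.441, 1.976, 0.003]
ft_force: [1.2, 0.3, -1.1]
width: 0.0059
gripper_force: 29.9
```

Run:
```python
from h import *
M=T(); print(M); s=r.state(); print(s["width"],s["ft_force"])
u=np.array([np.cos(np.radians(12)),-np.sin(np.radians(12)),0]); v=np.array([-u[1],u[0],0])
ims={}
for c in("top","side","wrist"):
  ims[c]=r.read_camera(c)
  for n in("plate","shell_face"):
    for d in r.mark_of(c,n)[:2]: print(c,n,round(d["p"],2),toworld(c,d["location"],M))
def crop(c,x0,y0,w,h): return cv2.resize(ims[c][y0:y0+h,x0:x0+w],(400,300),interpolation=cv2.INTER_CUBIC)
cv2.imwrite("pics/p.png",np.hstack([crop("side",200,110,160,120),cv2.resize(ims["wrist"],(400,300))]))
move(np.array([.540,-.1725,.1595])+u*(-.003),np.radians(-12))
```

```text
[[ 0.208   0.9781  0.0024  0.4983]
 [ 0.9781 -0.208   0.0002 -0.163 ]
 [ 0.0007  0.0023 -1.      0.1608]
 [ 0.      0.      0.      1.    ]]
0.005853633620309682 [ 1.155   0.2647 -1.1453]
side plate 0.74 [ 0.4993 -0.158   0.0445]
side shell_face 0.56 [ 0.5407 -0.1712  0.0438]
wrist plate 0.86 [ 0.4932 -0.1617  0.0425]
wrist shell_face 0.95 [ 0.5425 -0.1719  0.0422]
delta cm [-0.0674  3.9875  0.1014] rot [ 0.0016 -0.0009 -0.0001]
```

View pics/p.png

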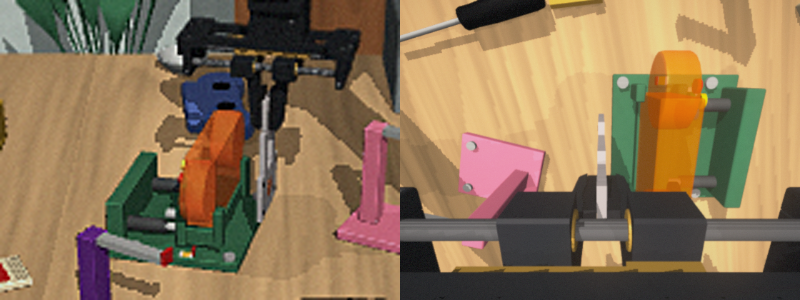

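Emit:
{"name": "carry_out", "arguments": {
  "deltas": [
    {"translation":[0,1,0.1],"rot":[0,0,0]},
    {"translation":[0,2,0.1],"rot":[0,0,0]},
    {"translation":[0,2.7,0.1],"rot":[0,0,0]},
    {"translation":[0,3.1,0.1],"rot":[0,0,0]},
    {"translation":[0,3.4,0.1],"rot":[0,0,0]},
    {"translation":[0,3.5,0.1],"rot":[0,0,0]},
    {"translation":[0,3.5,0.1],"rot":[0,0,0]},
    {"translation":[0,3.5,0.1],"rot":[0,0,0]},
    {"translation":[0,3.5,0.1],"rot":[0,0,0]},
    {"translation":[0,3.5,0.1],"rot":[0,0,0]}
  ]
}}

```text
clock: 14.7
tcp_pos: [0.5324, -0.1702, 0.1595]
tool_rot: [2.441, 1.977, 0.003]
ft_force: [-0.0, 0.1, -1.0]
width: 0.006
gripper_force: 29.9
```

Emit:
{"name": "carry_out", "arguments": {
  "deltas": [
    {"translation":[0,0.1,0],"rot":[0,0,0]},
    {"translation":[0,0.2,0],"rot":[0,0,0]},
    {"translation":[0,0.3,0],"rot":[0,0,0]},
    {"translation":[0,0.4,0],"rot":[0,0,0]},
    {"translation":[0,0.5,0],"rot":[0,0,0]},
    {"translation":[0,0.6,0],"rot":[0,0,0]},
    {"translation":[0,0.7,0],"rot":[0,0,0]},
    {"translation":[0,0.7,0],"rot":[0,0,0]},
    {"translation":[0,0.7,0],"rot":[0,0,0]},
    {"translation":[0,0.7,0],"rot":[0,0,0]}
  ]
}}

```text
clock: 15.95
tcp_pos: [0.5392, -0.1716, 0.1595]
tool_rot: [2.441, 1.977, 0.003]
ft_force: [-2.6, 0.2, -1.1]
width: 0.0057
gripper_force: 29.9
```

Emit:
{"name": "carry_out", "arguments": {
  "deltas": [
    {"translation":[0,0.1,0],"rot":[0,0,0]},
    {"translation":[0,0.2,0],"rot":[0,0,0]},
    {"translation":[0,0.3,0],"rot":[0,0,0]},
    {"translation":[0,0.4,0],"rot":[0,0,0]},
    {"translation":[0,0.5,0],"rot":[0,0,0]},
    {"translation":[0,0.6,0],"rot":[0,0,0]},
    {"translation":[0,0.6,0],"rot":[0,0,0]},
    {"translation":[0,0.6,0],"rot":[0,0,0]},
    {"translation":[0,0.6,0],"rot":[0,0,0]},
    {"translation":[0,0.6,0],"rot":[0,0,0]}
  ]
}}

```text
clock: 17.2
tcp_pos: [0.5448, -0.1728, 0.1595]
tool_rot: [-2.441, -1.977, -0.002]
ft_force: [-6.8, 1.0, 0.9]
width: 0.0059
gripper_force: 29.9
```

Run:
```python
from h import *
M=T(); print(M); f=[]
ims={}
for k in range(4):
 for c in("side","wrist"):
  ims[c]=r.read_camera(c); f.append(r.state()["ft_force"])
for c in("side","wrist"):
  for n in("plate","shell_face"):
    for d in r.mark_of(c,n)[:1]: print(c,n,round(d["p"],2),toworld(c,d["location"],M)); f.append(r.state()["ft_force"])
f=np.array(f);print(f.mean(0),f.std(0),r.state()["torque"],r.state()["width"],r.state()["clock"])
def crop(c,x0,y0,w,h): return cv2.resize(ims[c][y0:y0+h,x0:x0+w],(400,300),interpolation=cv2.INTER_CUBIC)
cv2.imwrite("pics/q.png",np.hstack([crop("side",230,145,100,75),crop("wrist",230,40,300,225)]))
```

```text
[[ 0.208   0.9781  0.0008  0.5448]
 [ 0.9781 -0.208   0.0009 -0.1728]
 [ 0.001   0.0006 -1.      0.1595]
 [ 0.      0.      0.      1.    ]]
side plate 0.7 [ 0.5443 -0.1666  0.0429]
side shell_face 0.86 [ 0.547  -0.1732  0.0412]
wrist plate 0.56 [ 0.54   -0.1731  0.0384]
[-5.8655  0.9521  1.3091] [0.3888 0.4318 0.473 ] [ 0.1013  1.1508 -0.1367] 0.005669703005364891 17.8
```

View pics/q.png

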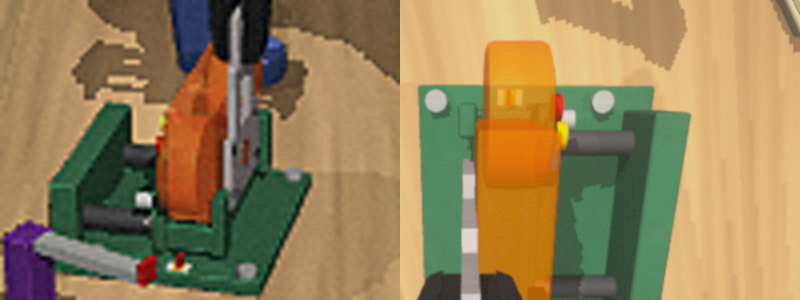

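The side view shows the red pointer in the yellow middle of the scale. The plate is flat on the shell and upright, and the 6 N push corresponds to about 7 mm of travel. I'm handing it in.

```bash
python3 -c "
from station import r
print(r.finish_job())"
```

```text
the job is handed in; nothing more can be done
None
```

I lifted the plate off the steel stand's peg and handed the job in with it gripped upright, pressing flat on the orange shell at about 6 N (about 7 mm of carriage travel by the spring rate, pointer in the yellow zone); I got no verdict back.

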